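# Snap the bird into its chassis and lock it

### The job

Take the brass bird out of the parts box and slide its sole plate into the chassis slideway, hole end first, until it is fully home and the spring leaf has clicked shut behind it. Then push the lock pin fully down through the plate, and only after that swing the pin's wire bow right over until it lies flat on the bridge. Leave the egg, the springs and the burnisher undisturbed.

Things in the scene. Friction and masses are not known exactly. Their poses are not given: they have to be found in the camera images.
- bird: Loose brass bird frame (0.2 to 0.4 kg) standing on a flat brass sole plate 96 x 50 x 8 mm (x, y, z). Origin: centre of the plate's underside, z up. Beak points to -x, 62 mm high at most. The end with the hole (+x) goes in first. Starts upright on the box floor, its +x pointing away from the robot within about 0.6 rad.
- bird_grip (a point): Middle of the bird's body, 38 mm above the plate's underside and 14 mm towards -x from its centre; axes as bird. The body has two flat upright sides facing -y and +y, 18 mm apart, 26 mm long, from 19 to 53 mm above the underside: the place to grip.
- bird_hole (a point): Centre of the round 13 mm hole through the sole plate, on the plate's top face, 36 mm towards +x from the plate's centre.
- box: Open wooden parts box, fixed, 160 x 180 x 32 mm (x, y, z), walls and floor 6 mm thick, lid folded back onto the bench on its +x side to 240 mm from the origin. Origin: centre of its underside (on the bench).
- chassis: Fixed wooden board 230 x 110 x 15 mm (x, y, z) with a brass slideway on top (the deck, z = 15 mm). Origin: centre of its underside on the bench. The slideway is entered from the open -x end and runs along +x, away from the robot within about 0.35 rad, to an end stop at x = 90 mm. Chassis points in these notes are given in mm in this frame.
- mouth (a point): Middle of the slideway's mouth on the deck (chassis x = 2). Rails from here to the end stop, inner faces at y = -26.5 and 26.5 (plate play 1.5 mm a side). Lips reach 4 mm inward over the plate, underside 12 mm and top 15 mm above the deck: 4 mm height to spare, so slide the plate on or 1 to 2 mm over the deck. Before it the lips flare up, the -y rail out.
- home (a point): Point on the chassis deck where the origin of bird lies when the plate is fully home against the end stop (chassis x = 42, y = 0, z = 15 mm). Its axes are those of the chassis. The closed leaf lets the plate slip back at most about 3 mm.
- leaf (a joint): Angle of the blued-steel spring leaf, rad: 0 shut, grows as it is pushed aside to +y. Leaf 50 x 3 x 8 mm, 1 to 9 mm above the deck, pivoted at chassis x = -58, y = 30, slanting in to its free end at x = -9, y = 20.5, just behind a plate that is home. It meets the plate's path (y = 25) from x = -40 on; the plate pushes it aside with 1 to 3 N and it springs back behind the rear edge.
- leaf_tip (a point): Middle of the end of the spring leaf, 5 mm above the deck.
- bridge (a point): Centre of the top of the brass bridge over the slideway (chassis x = 76.5, y = 0, z = 34), on the pin's axis. The bridge spans chassis x = 63 to 90, y = -35 to 38, 7 mm thick, underside 12 mm above the deck; a 4 mm high keeper stud stands on it at y = 24.
- pin (a joint): Travel of the upright steel lock pin in m: 0 raised (tip 12 mm above the deck, clear of the plate), 0.015 fully down through the plate's hole. Pin 7 mm thick with a tapered tip; stiff, stays where left, takes about 4 to 5 N to push down or pull up (a hard sideways push on a low-lying bow can lift it); cannot go down unless the plate's hole is beneath it. It cannot leave the bridge.
- pin_top (a point): Centre of the flat top of the pin's head, where it is pressed. Head 18 mm across, 12 mm tall; when the pin is down its top is 46 mm above the chassis underside.
- bow (a joint): Angle of the wire bow hinged to the pin's head, rad: 0 lying flat to chassis +y over the bridge, head and stud inside it; 1.57 upright; starts thrown back to -y at 2.25 to 2.55. Hinge line along chassis x, 13 mm to -y of the pin's axis, 8 mm below pin_top; rides with the pin (38 mm above chassis underside when down). Stays where left; under 1 N moves it.
- bow_end (a point): Middle of the free end of the bow, 46 mm from the hinge line. The bow is a U of 4 mm wire, 24 mm wide in chassis x between wire centres, its end rounded.
- egg: Porcelain egg-shaped base, 42 mm across, 56 mm tall, bystander. Origin: centre of underside.
- spring1: Blued-steel flat spiral spring, disc 44 mm across, 10 mm thick, bystander. Origin: centre of underside.
- spring2: The other spring, same size, bystander, farther from the robot.
- burnisher: Burnisher with a dark handle, 136 mm long along its x (handle 70 mm towards -x, steel blade towards +x), 14 mm thick, bystander. Origin: under the joint of handle and blade.
Mind the look-alikes: they are no part of the job. There is more than one size of the bird; the one meant has the size given above.

How it is judged:
By the outcome, as a careful person would: the job done as asked, in the order asked, and still so for the second after the job is handed in, with the robot touching nothing.
It also fails if it takes over 72 s, if anything falls off the work surface, if the arm or the gripper's body presses on something with over 40 N, if the wrist force passes 120 N, or if a joint passes its speed limit or range.

### The arm

A 7-joint arm with a two-finger parallel gripper is mounted at the origin on the work surface. World frame = base frame: x ahead of the robot, y to its left, z up, the work surface at z = 0. Lengths are in m, angles in rad, forces in N, time in s.
With the tool pointing down it reaches from about 0.425 to 0.8 m from the base axis. Payload 8.3 kg.
Tool frame: the origin (TCP) lies at the very end of the fingers, on their centre line; the grasp point (between the pads) lies 19 mm behind it; z points along the fingers, y is the line along which they close (so a half turn about z gives the same grasp; the last joint's range is limited). The gripper opens to 85 mm and grips with 20 to 120 N. Pads are 22 mm wide; open, the fingers measure 114 mm over their backs; the gripper's body (76 mm by 85 mm) begins 54 mm behind the grasp point. The pads swing forward as they close: fully open they stand 13 mm farther back than shut.
Start: joints at [-1.343, 0.383, 0.016, 1.37, -0.006, 1.388, -0.046], TCP at [0.179, 0.599, 0.231] pointing down, gripper open.
Joint ranges: [-2.95, 2.95], [-0.25, 2.06], [-1.52, 1.56], [0.18, 2.33], [-1.44, 4.58], [0.02, 2.06], [-3.01, 3.01]. Speed limits (rad/s): [2.39, 2.39, 3.01, 3.01, 3.14, 3.14, 3.14].

### API

Orientations are given as a unit quaternion [w, x, y, z].
In Python, from rig import read_state, snapshot, get_calibration, close_job gives the robot as it stands.
- The arm moves only by the tool servo_tool, never from a script. Its argument "rows" is a list that holds one entry, the list of rows, each a list of 5 numbers: the opening, from 0 (shut) to 1 (fully open), then the shift along the tool's x, y, z in mm, then the turn about the tool's z in rad. A call has 1 to 12 rows; each row shifts and turns the commanded pose from where the row before left it, along the tool's axes as they then stand; what a row does not reach is not made up. A row lasts 1/12 s, in which the tool goes at most 41.7 mm and 7.16 degrees, less where a joint would pass 70% of its speed; a pose out of reach is approached as far as the arm can. A call with a gripper value outside its range is refused whole. The fingers move at their own pace and stop on an object; the grip force is fixed at half the most. Time passes only in rows, so rows that do not move let the fingers close. It gives the time, the measured TCP pose, the force, the opening and the grip force at its end, in the units of the state.
- read_state(): the state, without advancing time (a new reading comes with each control period).
- snapshot(name): name is "scene" or "top" or "wrist"; returns (picture, depth): 480x640x3 uint8, blue, green, red; 480x640 float32, m along the optical axis (not along the pixel's ray), 0 where there is no reading.
- get_calibration(name): a dict with "fx", "fy", "cx", "cy" (pixels), "extrinsics" (4x4, takes a point from camera to world coordinates); the wrist camera has in their place "T_tool_cam" (4x4, takes a point from camera to tool coordinates, whose origin is the TCP and whose axes are the flange's). Camera axes: x right, y up, looking along -z (the intrinsics and any distortion apply to the point x, -y, -z); pixel columns grow to the right and rows downward; lengths in m; the calibration is good to about 2 mm. A picture is of the moment at which its call begins: read the wrist's pose just before it. get_calibration takes no time and is no camera call.
- close_job(): hands the job in; it is judged then, once.
The state is a dict: "time": time; "joint_pos": joint angles; "qd": joint speeds; "joint_efforts": joint torques, N m; "position": TCP position; "tool_rot": TCP orientation; "force": force on the tool from outside, world axes, zero at the start; "wrist_torque": the same for the moment, N m; "grip_width": finger opening in m; "gripper_force": force on a finger pad.
Only numpy, scipy, OpenCV 4.12 (cv2) and the standard library are available. Lean on these libraries where they do the work, as an engineer would, in place of code of your own. Each camera call takes 0.05 s, during which the arm holds its last target. There are 200 camera calls.

## Working session

There is one attempt and no reset: what is moved stays moved. The work goes in short steps, Python scripts to look and compute and a tool call to move; the robot and the scene stay as the last step left them, time stands still between calls to the robot, and variables do not carry over. Pictures are saved under pics/ and viewed, at most 10 in all, crops included, and the job is handed in when it is done.

Besides the shell and the picture viewer there is one more tool, called after "Request:" as name(argument=value, ...) on one line, values as JSON. servo_tool: Moves the arm, as the interface text tells. Its arguments: {"type":"object","properties":{"rows":{"type":"array","items":{"type":"array","items":{"type":"array","items":{"type":"number"}}}}},"required":["rows"]}

```bash
ls; mkdir -p pics
python3 - <<'E'
from rig import *
import cv2,numpy as np
s=read_state(); print({k:np.round(v,3).tolist() for k,v in s.items()})
for n in ("scene","top"):
    im,d=snapshot(n); cv2.imwrite(f"pics/{n}0.png",im); np.save(f"pics/{n}0.npy",d)
    print(n,{k:np.round(v,4).tolist() if not isinstance(v,str) else v for k,v in get_calibration(n).items()})
print(get_calibration("wrist"))
E
```

```text
pics
{'time': 0.0, 'joint_pos': [-1.343, 0.384, 0.016, 1.371, -0.006, 1.388, -0.046], 'qd': [-0.001, 0.0, 0.001, -0.0, 0.001, -0.001, -0.0], 'joint_efforts': [0.001, -62.76, 0.844, -37.183, 0.016, 0.014, -0.0], 'position': [0.179, 0.598, 0.23], 'tool_rot': [-0.0, 0.145, 0.989, -0.001], 'force': [-0.494, -0.626, 0.289], 'wrist_torque': [0.001, -0.004, -0.001], 'gripper_force': 0.0, 'grip_width': 0.086}
scene {'fx': 499.5013, 'fy': 499.5013, 'cx': 330.539, 'cy': 233.497, 'extrinsics': [[0.8309, -0.425, 0.3591, 1.001], [0.5561, 0.614, -0.5601, -0.5529], [0.0176, 0.6651, 0.7466, 0.8963], [0.0, 0.0, 0.0, 1.0]]}
top {'fx': 576.3547, 'fy': 576.3547, 'cx': 315.8839, 'cy': 243.5728, 'extrinsics': [[-0.0262, 0.9971, -0.071, 0.5458], [-0.9996, -0.0256, 0.0092, 0.0689], [0.0074, 0.0713, 0.9974, 1.0375], [0.0, 0.0, 0.0, 1.0]]}
{'fx': 407.5858592851431, 'fy': 407.5858592851431, 'cx': 321.9120509852181, 'cy': 241.05116182276296, 'T_tool_cam': array([[-3.63333454e-04,  9.44831517e-01,  3.27556519e-01,
         8.34321332e-02],
       [ 9.99998200e-01, -2.66758250e-04,  1.87868159e-03,
         8.70680130e-04],
       [ 1.86241598e-03,  3.27556612e-01, -9.44829719e-01,
        -1.41891131e-01],
       [ 0.00000000e+00,  0.00000000e+00,  0.00000000e+00,
         1.00000000e+00]])}
```

View pics/top0.png

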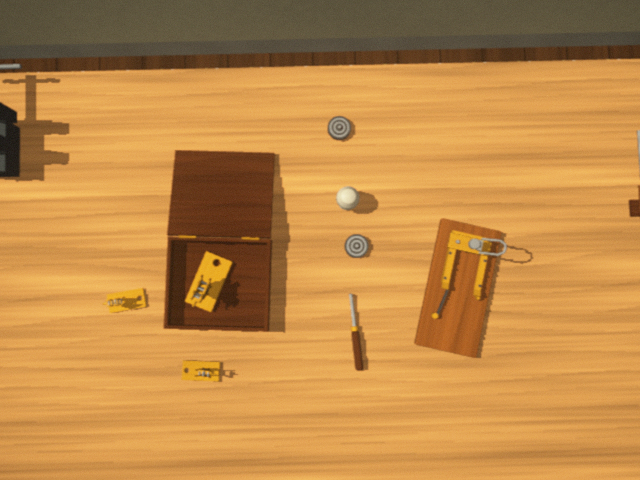

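View pics/scene0.png

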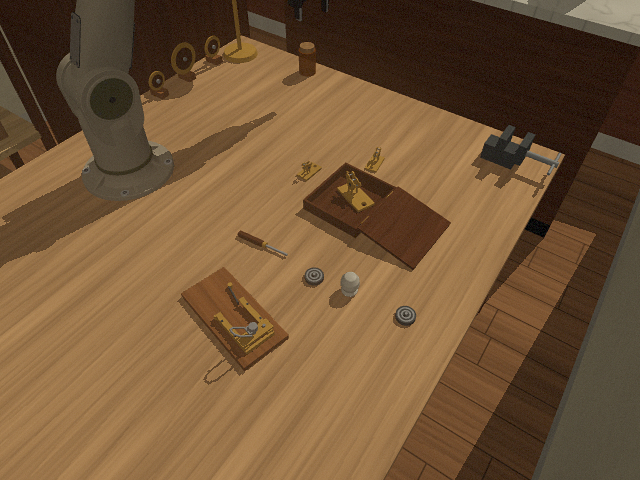

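Top view: the bird stands in the box at about (210,280), hole at (216,262). The chassis corners are near (441,219), (505,234), (480,357) and (415,343), and the bow is thrown to the right. The two small birds outside the box are decoys.

```bash
cat > h.py <<'E'
import numpy as np,cv2
from rig import *
from scipy.spatial.transform import Rotation as R
def T_tool(s):
    T=np.eye(4); q=s["tool_rot"]; T[:3,:3]=R.from_quat([q[1],q[2],q[3],q[0]]).as_matrix(); T[:3,3]=s["position"]; return T
def ext(n,s=None):
    c=get_calibration(n); return c, (c["extrinsics"] if n!="wrist" else T_tool(s)@c["T_tool_cam"])
def pz(n,u,v,z,s=None):
    "pixel -> world on plane z"
    c,E=ext(n,s); r=E[:3,:3]@np.array([(u-c["cx"])/c["fx"],-(v-c["cy"])/c["fy"],-1]); o=np.array(E)[:3,3]
    return o+r*(z-o[2])/r[2]
def proj(n,P,s=None):
    c,E=ext(n,s); p=(np.linalg.inv(E)@np.r_[P,1])[:3]; return c["cx"]-c["fx"]*p[0]/p[2], c["cy"]+c["fy"]*p[1]/p[2]
def to_tool(s,P,yaw=None):
    "shift in tool mm from commanded/measured pose to world P"
    T=T_tool(s); return (T[:3,:3].T@(np.asarray(P)-T[:3,3]))*1000
def tyaw(s):
    x=T_tool(s)[:3,0]; return np.arctan2(x[1],x[0])
E
python3 - <<'E'
from h import *
np.set_printoptions(precision=4,suppress=True)
cs=[pz("top",*p,.015) for p in [(441,219),(505,234),(480,357),(415,343)]]
for c in cs: print(c)
print("chassis",np.mean(cs,0)); d=(cs[0]+cs[1]-cs[2]-cs[3]); print("yaw",np.arctan2(d[1],d[0]))
for n,p in {"hole":(216,262),"c1":(211,251),"c2":(233,262),"c3":(209,312),"c4":(185,300)}.items(): print(n,pz("top",*p,.014))
for p in [(270,329),(165,328)]: print("box",pz("top",*p,.032))
d=np.load("pics/top0.npy"); print(d[262,228],d[360,300])
s=read_state(); print(T_tool(s),tyaw(s))
E
mv=1
```

```text
[ 0.6569 -0.1652  0.015 ]
[ 0.6271 -0.2784  0.015 ]
[ 0.4114 -0.2236  0.015 ]
[ 0.4389 -0.1102  0.015 ]
chassis [ 0.5336 -0.1944  0.015 ]
yaw -0.24783733821737988
hole [0.5905 0.2375 0.014 ]
c1 [0.6103 0.2461 0.014 ]
c2 [0.5897 0.2074 0.014 ]
c3 [0.5026 0.251  0.014 ]
c4 [0.5248 0.2931 0.014 ]
box [0.4714 0.1429 0.032 ]
box [0.4779 0.3241 0.032 ]
1.0221637 1.0237505
[[-0.958   0.2866 -0.0005  0.179 ]
 [ 0.2866  0.958  -0.0017  0.5983]
 [-0.     -0.0018 -1.      0.2304]
 [ 0.      0.      0.      1.    ]] 2.850887432269845
```

Request:
servo_tool(rows=[[[0.6, -35, -17.5, 6.5, 0], [0.6, -35, -17.5, 6.5, 0], [0.6, -35, -17.5, 6.5, 0], [0.6, -35, -17.5, 6.5, 0], [0.6, -35, -17.5, 6.5, 0], [0.6, -35, -17.5, 6.5, 0], [0.6, -35, -17.5, 6.5, 0], [0.6, -35, -17.5, 6.5, 0], [0.6, -35, -17.5, 6.5, 0], [0.6, -35, -17.5, 6.5, 0], [0.6, -35, -17.5, 6.5, 0], [0.6, -35, -17.5, 6.5, 0]]])

```text
time: 1.1
position: [0.5222, 0.2755, 0.1527]
tool_rot: [-0.0, 0.145, 0.989, -0.0]
force: [1.1, 1.0, 0.0]
grip_width: 0.0513
gripper_force: 0.0
```

Request:
servo_tool(rows=[[[0.6, -28, -13, 2, 0], [0.6, 0, 0, 0, 0.1], [0.6, 0, 0, 0, 0.092], [0.6, 0, 0, 0, 0], [0.6, 0, 0, 0, 0]]])

```text
time: 1.52
position: [0.544, 0.2569, 0.1508]
tool_rot: [-0.0, 0.238, 0.971, -0.0]
force: [0.2, 0.4, 0.4]
grip_width: 0.0509
gripper_force: 0.0
```

Run:
```python
from h import *
s=read_state(); im,d=snapshot("wrist"); cv2.imwrite("pics/w1.png",im); import pickle; pickle.dump((s,d),open("pics/w1.pkl","wb"))
print(s["position"],tyaw(s),T_tool(s)[:3,2],s["time"],s["grip_width"])
```

```text
[0.54404573 0.25685139 0.1507936 ] 2.661964354351566 [-8.41802215e-04 -4.60853719e-04 -9.99999539e-01] 1.5167 0.050902471173271534
```

View pics/w1.png

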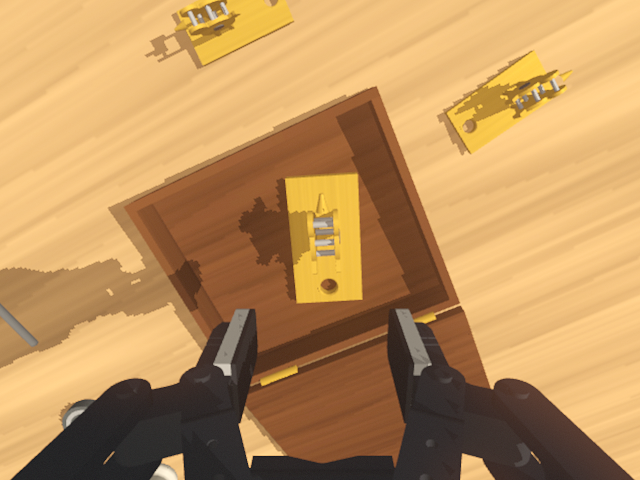

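The wrist view shows the plate corners at (285,178), (358,174), (362,300) and (296,303), and the hole at (329,286).

Run:
```python
from h import *; import pickle
s,d=pickle.load(open("pics/w1.pkl","rb"))
P=[pz("wrist",*p,.014,s) for p in [(285,178),(358,174),(362,300),(296,303)]]
h=pz("wrist",329,286,.014,s); c=np.mean(P,0); f=(P[2]+P[3]-P[0]-P[1])/2
print(np.round(P,4),c,h,np.linalg.norm(f),np.arctan2(f[1],f[0]), np.linalg.norm(P[0]-P[1]),np.linalg.norm(P[2]-P[3]))
y=np.arctan2(f[1],f[0]); y2=np.arctan2(*(h-c)[1::-1]); l=np.arctan2(*(P[3]-P[0])[1::-1]);r=np.arctan2(*(P[2]-P[1])[1::-1]);print(y,y2,l,r)
g=c-.014*np.array([np.cos(y),np.sin(y),0]); g[2]=.025
print(g,to_tool(s,g),"turn",tyaw(s)-(y+np.pi))
for p in [(325,240),(323,205),(245,330),(410,330)]: print(p,d[p[1],p[0]])
```

```text
[[0.5034 0.2499 0.014 ]
 [0.5241 0.2956 0.014 ]
 [0.612  0.2564 0.014 ]
 [0.5911 0.2105 0.014 ]] [0.55766775 0.25306747 0.014     ] [0.59000681 0.23940432 0.014     ] 0.0961844769157745 -0.4207329522031312 0.0501427677552458 0.05040312024977907
-0.4207329522031312 -0.39974869373759725 -0.4220827426525725 -0.41938550043286305
[0.54488869 0.25878549 0.025     ] [7.74525094e-02 2.20514633e+00 1.25791944e+02] turn -0.05889534703509591
(325, 240) 0.2516526
(323, 205) 0.23742822
(245, 330) 0.13815208
(410, 330) 0.13889186
```

Request:
servo_tool(rows=[[[0.6, 0, 2.2, 0, 0], [0.6, 0, 0, 10, -0.059], [0.6, 0, 0, 25, 0], [0.6, 0, 0, 25, 0], [0.6, 0, 0, 25, 0], [0.6, 0, 0, 20, 0], [0.6, 0, 0, 12, 0], [0.6, 0, 0, 8.5, 0], [0.6, 0, 0, 0, 0], [0.6, 0, 0, 0, 0], [0.6, 0, 0, 0, 0]]])

```text
time: 2.48
position: [0.5464, 0.2591, 0.0272]
tool_rot: [0.001, 0.21, 0.978, 0.001]
force: [-0.9, -0.3, 0.3]
grip_width: 0.0514
gripper_force: 0.0
```

Request:
servo_tool(rows=[[[0, 0, 0, 0, 0], [0, 0, 0, 0, 0], [0, 0, 0, 0, 0], [0, 0, 0, 0, 0], [0, 0, 0, 0, 0], [0, 0, 0, 0, 0], [0, 0, 0, 0, 0], [0, 0, 0, 0, 0]]])

```text
time: 3.15
position: [0.546, 0.259, 0.0268]
tool_rot: [0.001, 0.21, 0.978, 0.001]
force: [-0.9, -0.3, 6.2]
grip_width: 0.017
gripper_force: 60.1
```

Request:
servo_tool(rows=[[[0, 0, 0, -5, 0], [0, 0, 0, -15, 0], [0, 0, 0, -30, 0], [0, 0, 0, -35, 0], [0, 0, 0, -35, -0.09], [0, 0, 0, -30, -0.083], [0, 0, 0, -20, 0], [0, 0, 0, 0, 0]]])

```text
time: 3.82
position: [0.5475, 0.2594, 0.2013]
tool_rot: [0.003, 0.125, 0.992, 0.002]
force: [0.4, 0.3, -0.3]
grip_width: 0.017
gripper_force: 59.1
```

Request:
servo_tool(rows=[[[0, -6, -17, 0, 0], [0, -12, -35, 0, 0], [0, -12, -35, 0, 0], [0, -12, -35, 0, 0], [0, -12, -35, 0, 0], [0, -12, -35, 0, 0], [0, -12, -35, 0, 0], [0, -12, -35, 0, 0], [0, -12, -35, 0, 0], [0, -12, -35, 0, 0], [0, -6, -17, 0, 0], [0, 0, 0, 0, 0]]])

```text
time: 4.82
position: [0.5734, -0.1162, 0.1947]
tool_rot: [-0.001, 0.13, 0.992, -0.002]
force: [-0.0, -0.0, -1.3]
grip_width: 0.0173
gripper_force: 59.0
```

Request:
servo_tool(rows=[[[0, 0, 0, 0, 0], [0, 0, 0, 0, 0], [0, 0, 0, 0, 0]]])

```text
time: 5.07
position: [0.5749, -0.1073, 0.195]
tool_rot: [-0.001, 0.124, 0.992, 0.0]
force: [0.6, 0.4, -2.0]
grip_width: 0.0173
gripper_force: 59.0
```

Run:
```python
from h import *
s=read_state(); im,d=snapshot("wrist"); cv2.imwrite("pics/w2.png",im); import pickle; pickle.dump((s,d),open("pics/w2.pkl","wb"))
print(s["position"],tyaw(s),T_tool(s)[:3,2],s["time"],s["grip_width"],s["qd"])
```

```text
[ 0.57494042 -0.10730905  0.19504525] 2.8931700908409663 [-1.30293551e-03  8.33693018e-04 -9.99998804e-01] 5.0667 0.017253618930167962 [-0.00683186 -0.00168349  0.00147972 -0.00205403  0.00274627  0.0007664
  0.0013277 ]
```

View pics/w2.png

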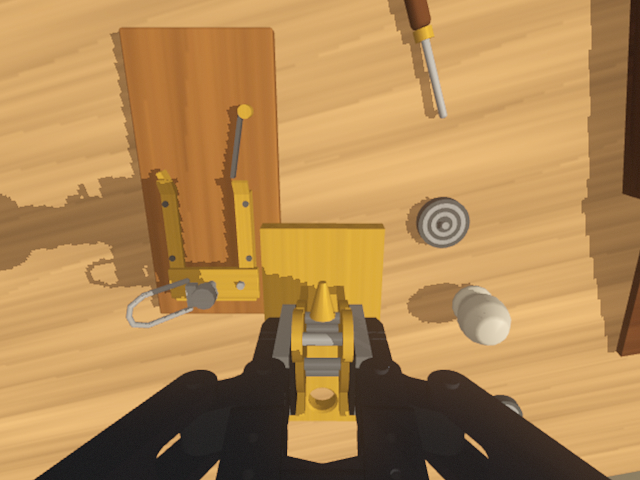

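The held bird's rear plate edge runs from (262,225) to (383,225), square to the tool. The board's rear corners are at (121,28) and (273,28), and the rails start at about row 180. I'll enlarge the slideway.

Run:
```python
import cv2
im=cv2.imread("pics/w2.png"); cv2.imwrite("pics/w2c.png",cv2.resize(im[150:330,110:310],None,fx=3.3,fy=3.3,interpolation=cv2.INTER_CUBIC))
```

```text
(no output)
```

View pics/w2c.png

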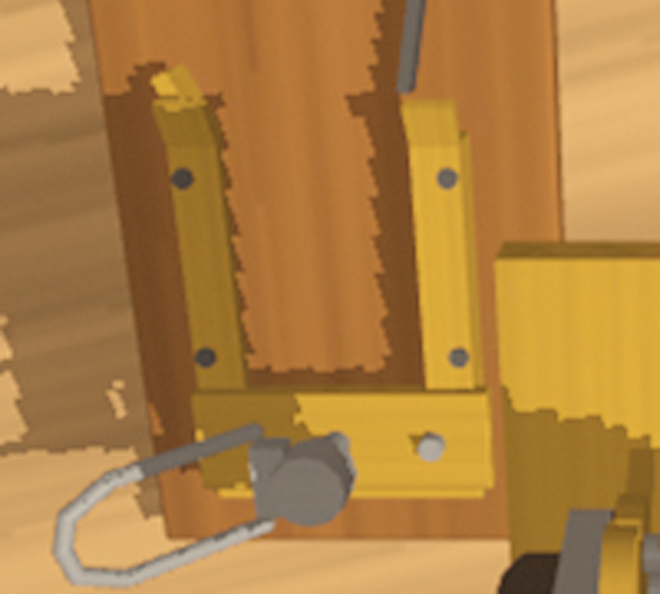

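The crop gives lip inner edges at (220,150)-(243,385) and (412,150)-(427,388). The bridge's rear edge is (195,393)-(488,390), the stud is at (430,447), and the board's front-left corner is at (168,537). I'll fit the chassis pose to these.

Run:
```python
from h import *; import pickle
from scipy.optimize import least_squares
np.set_printoptions(precision=4,suppress=True)
s,d=pickle.load(open("pics/w2.pkl","rb"))
k=lambda u,v:(110+u/3.3,150+v/3.3)
# (pixel,z,x or None,y or None) chassis mm
O=[((121,28),15,-115,-55),((273,28),15,-115,55),(k(168,537),15,115,-55),(k(562,240),15,None,55),
(k(224,190),30,None,-22.5),(k(243,385),30,None,-22.5),(k(415,190),30,None,22.5),(k(427,388),30,None,22.5),
(k(195,393),34,63,-35),(k(488,390),34,63,38),(k(430,447),38,76.5,24)]
W=[(pz("wrist",*p,z/1e3,s)[:2]*1e3,x,y) for p,z,x,y in O]
def f(q):
    c,n=np.cos(q[2]),np.sin(q[2]); r=[]
    for w,x,y in W:
        e=w-q[:2]; a=c*e[0]+n*e[1]; b=-n*e[0]+c*e[1]
        r+=[a-x if x is not None else 0, b-y if y is not None else 0]
    return r
r=least_squares(f,[534,-194,-.248],loss="soft_l1"); print(r.x); print(np.array(f(r.x)).reshape(-1,2))
q=r.x; np.save("q.npy",q)
zt=s["position"][2]-.0208+.008
A=[to_tool(s,pz("wrist",*p,zt,s)) for p in [(262,225),(383,225)]]; print(A)
c,n=np.cos(q[2]),np.sin(q[2]); C=lambda x,y,z:np.array([q[0]+c*x-n*y,q[1]+n*x+c*y,z])/1e3
print("turn",tyaw(s)-(q[2]+np.pi)); print("grip start",C(-110,0,0),to_tool(s,C(-110,0,70)))
print("yaw tilt", d[230,322],d[225:228,300:305].mean())
```

```text
[ 535.6348 -189.0291   -0.2513]
[[ 1.3896  1.5065]
 [ 1.1361 -0.7725]
 [-1.4046  1.0996]
 [ 0.     -0.015 ]
 [ 0.      0.0397]
 [ 0.     -0.8505]
 [ 0.     -0.0709]
 [ 0.     -0.4462]
 [ 0.3819  1.1593]
 [-0.6359 -0.2134]
 [-0.6898 -0.4479]]
[array([ 36.4947, -23.2406,  12.8423]), array([36.4969, 24.7246, 12.8656])]
turn 0.002922373837638048
grip start [ 0.4291 -0.1617  0.    ] [127.8219 -88.6152 125.1898]
yaw tilt 0.16254373 0.16649453
```

Request:
servo_tool(rows=[[[0, 0, 0, 0, 0.003], [0, 10, -7, 0, 0], [0, 22, -16, 0, 0], [0, 22, -16, 0, 0], [0, 22, -16, 0, 0], [0, 22, -16, 0, 0], [0, 16, -11, 0, 0], [0, 9.8, -7, 0, 0], [0, 0, 0, 0, 0], [0, 0, 0, 0, 0], [0, 0, 0, 0, 0], [0, 0, 0, 0, 0]]])

```text
time: 6.12
position: [0.434, -0.1635, 0.1958]
tool_rot: [0.0, 0.126, 0.992, -0.0]
force: [1.1, 0.4, -2.7]
grip_width: 0.0175
gripper_force: 59.0
```

Request:
servo_tool(rows=[[[0, 0, 0, 15, 0], [0, 0, 0, 30, 0], [0, 0, 0, 30, 0], [0, 0, 0, 30, 0], [0, 0, 0, 25, 0], [0, 0, 0, 15, 0], [0, 0, 0, 5, 0], [0, 0, 0, 0, 0], [0, 0, 0, 0, 0], [0, 0, 0, 0, 0]]])

```text
time: 6.95
position: [0.4341, -0.1645, 0.047]
tool_rot: [0.001, 0.126, 0.992, -0.0]
force: [-0.2, -1.4, -2.3]
grip_width: 0.0173
gripper_force: 59.0
```

```bash
cat >> h.py <<'E'
def inch(P):
    q=np.load("q.npy"); e=np.asarray(P)*1e3-[q[0],q[1],0]; c,n=np.cos(q[2]),np.sin(q[2]); return np.round([c*e[0]+n*e[1],-n*e[0]+c*e[1],e[2]],2)
E
python3 - <<'E'
from h import *
s=read_state(); print(inch(s["position"]),s["position"],tyaw(s)-np.pi-np.load("q.npy")[2],s["force"])
im,d=snapshot("wrist"); cv2.imwrite("pics/w3.png",im)
E
```

```text
[-104.4    -1.5    46.97] [ 0.43414305 -0.16451692  0.04696708] -0.002048328482231687 [-0.22917341 -1.39315524 -2.34638452]
```

View pics/w3.png

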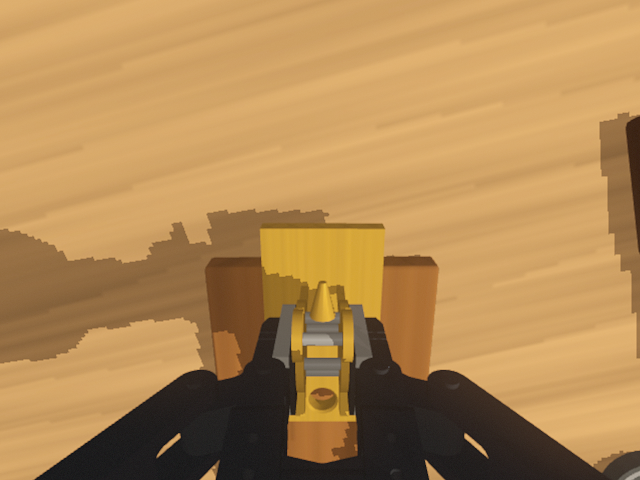

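The plate's rear edge is centred at col 322.5 and the board's at about 321.5, so it is well aligned. Lowering, then sliding in.

Request:
servo_tool(rows=[[[0, 0, 0, 4, 0], [0, 0, 0, 3, 0], [0, 0, 0, 2, 0], [0, 0, 0, 0, 0], [0, 0, 0, 0, 0], [0, 0, 0, 0, 0]]])

```text
time: 7.5
position: [0.4329, -0.1643, 0.0368]
tool_rot: [-0.0, 0.127, 0.992, -0.0]
force: [-0.3, 0.5, -2.5]
grip_width: 0.0171
gripper_force: 59.0
```

Run:
```python
from h import *
s=read_state(); print(inch(s["position"]),tyaw(s)-np.pi-np.load("q.npy")[2],s["force"])
```

```text
[-105.63   -1.62   36.83] -0.0024024511765492473 [-0.27085638  0.47341351 -2.53115453]
```

Request:
servo_tool(rows=[[[0, -8, 0, 0, 0], [0, -10, 0, 0, 0], [0, -10, 0, 0, 0], [0, -8, 0, 0, 0], [0, -6, 0, 0, 0], [0, -4, 0, 0, 0], [0, 0, 0, 0, 0], [0, 0, 0, 0, 0]]])

```text
time: 8.17
position: [0.478, -0.1761, 0.0368]
tool_rot: [0.0, 0.127, 0.992, -0.0]
force: [0.8, -2.3, -3.0]
grip_width: 0.0173
gripper_force: 58.9
```

Run:
```python
from h import *
s=read_state(); print(inch(s["position"]),tyaw(s)-np.pi-np.load("q.npy")[2],s["force"])
```

```text
[-59.06  -1.82  36.84] -0.0024623947812718594 [ 0.82623297 -2.26015284 -2.95931905]
```

Request:
servo_tool(rows=[[[0, -5, 0, 0, 0], [0, -5, 0, 0, 0], [0, -5, 0, 0, 0], [0, -5, 0, 0, 0], [0, -5, 0, 0, 0], [0, 0, 0, 0, 0]]])

```text
time: 8.67
position: [0.5029, -0.1825, 0.0369]
tool_rot: [0.001, 0.126, 0.992, -0.0]
force: [0.5, -2.0, -3.3]
grip_width: 0.0172
gripper_force: 58.9
```

Run:
```python
from h import *
s=read_state(); print(inch(s["position"]),tyaw(s)-np.pi-np.load("q.npy")[2],s["force"],s["wrist_torque"])
```

```text
[-33.32  -1.78  36.92] -0.00215719652330848 [ 0.52253549 -1.99701142 -3.25573041] [-0.48933191 -0.13012216 -0.04716051]
```

Request:
servo_tool(rows=[[[0, -6, 0, 0, 0], [0, -6, 0, 0, 0], [0, -6, 0, 0, 0], [0, -6, 0, 0, 0], [0, -6, 0, 0, 0], [0, -6, 0, 0, 0], [0, -6, 0, 0, 0], [0, -6, 0, 0, 0], [0, -4, 0, 0, 0], [0, 0, 0, 0, 0]]])

```text
time: 9.5
position: [0.5531, -0.1955, 0.0369]
tool_rot: [0.001, 0.126, 0.992, -0.0]
force: [0.9, -2.3, -1.9]
grip_width: 0.0172
gripper_force: 58.9
```

Request:
servo_tool(rows=[[[0, -3, 0, 0, 0], [0, -2, 0, 0, 0], [0, -2, 0, 0, 0], [0, -1, 0, 0, 0], [0, 0, 0, 0, 0]]])

```text
time: 9.92
position: [0.5599, -0.1972, 0.0368]
tool_rot: [0.0, 0.126, 0.992, -0.0]
force: [-0.3, -3.0, -1.9]
grip_width: 0.017
gripper_force: 59.0
```

Run:
```python
from h import *
s=read_state(); print(inch(s["position"]),tyaw(s)-np.pi-np.load("q.npy")[2],s["force"],s["wrist_torque"])
```

```text
[25.55 -1.9  36.82] -0.0023067541228505295 [-0.32073418 -3.00425105 -1.88906739] [-0.43195092  0.15957101  0.02247851]
```

Front at about 85 of 90; the last bit goes gently, to contact.

Request:
servo_tool(rows=[[[0, -2, 0, 0, 0], [0, -1.5, 0, 0, 0], [0, -1, 0, 0, 0], [0, 0, 0, 0, 0]]])

```text
time: 10.25
position: [0.5635, -0.1977, 0.0365]
tool_rot: [-0.001, 0.126, 0.992, 0.0]
force: [-5.3, 1.7, -0.1]
grip_width: 0.0169
gripper_force: 59.3
```

Request:
servo_tool(rows=[[[0, -1, 0, 0, 0], [0, -1, 0, 0, 0], [0, 0, 0, 0, 0]]])

```text
time: 10.5
position: [0.5637, -0.1978, 0.0362]
tool_rot: [-0.003, 0.126, 0.992, 0.001]
force: [-11.5, 3.3, 3.9]
grip_width: 0.017
gripper_force: 60.2
```

Run:
```python
from h import *
s=read_state(); print(inch(s["position"]),tyaw(s)-np.pi-np.load("q.npy")[2],s["force"],s["wrist_torque"])
```

```text
[29.33 -1.57 36.19] -0.002146583501022592 [-11.52007732   3.32184353   3.89233552] [0.77832348 2.35827777 0.31226324]
```

Request:
servo_tool(rows=[[[0, 1.5, 0, 0, 0], [0, 0, 0, 0.5, 0], [0.4, 0, 0, 0, 0], [0.4, 0, 0, 0, 0], [0.4, 0, 0, 0, 0], [0.4, 0, 0, 0, 0], [0.4, 0, 0, 0, 0]]])

```text
time: 11.08
position: [0.565, -0.1985, 0.0366]
tool_rot: [0.0, 0.126, 0.992, -0.0]
force: [1.0, -0.4, 0.6]
grip_width: 0.0339
gripper_force: 0.0
```

Request:
servo_tool(rows=[[[0.4, 0, 0, -8, 0], [0.4, 0, 0, -15, 0], [0.4, 0, 0, -25, 0], [0.4, 0, 0, -30, 0], [0.4, 0, 0, -30, 0], [0.2, 0, 0, -20, 0], [0.2, -10, 50, 0, 0], [0.2, -10, 30, 0, 0], [0, -20, 20, 0, 0], [0, 0, 0, 0, 0], [0, 0, 0, 0, 0], [0, 0, 0, 0, 0]]])

```text
time: 12.08
position: [0.624, -0.1209, 0.1645]
tool_rot: [-0.0, 0.127, 0.992, -0.0]
force: [-0.2, 0.2, 0.4]
grip_width: 0.0001
gripper_force: 0.0
```

Run:
```python
from h import *; import pickle
s=read_state(); print(inch(s["position"]),tyaw(s)-np.pi-np.load("q.npy")[2],s["force"],s["grip_width"])
im,d=snapshot("wrist"); pickle.dump((s,d),open("pics/w4.pkl","wb")); cv2.imwrite("pics/w4.png",im)
```

```text
[ 68.67  88.02 164.54] -0.002942918294088104 [-0.15516173  0.16792976  0.43795631] 9.095436529936683e-05
```

View pics/w4.png

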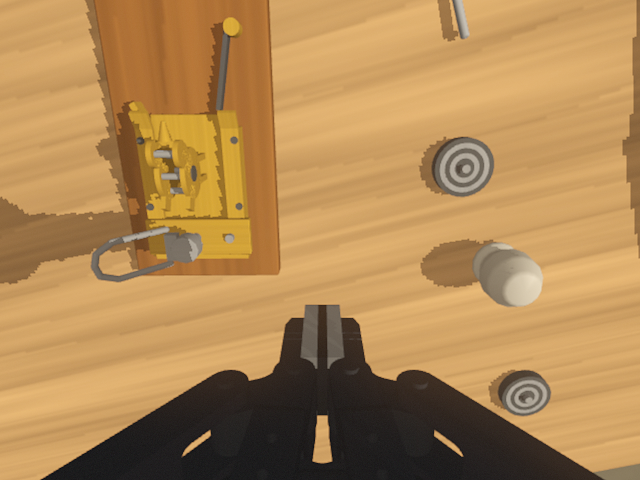

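The plate is home, with the leaf tip at (220,108) closed behind its rear edge at row 113. The pin head is near (188,246) and the bow end near (97,268). I'll check those positions.

Run:
```python
from h import *; import pickle
s,d=pickle.load(open("pics/w4.pkl","rb"))
print(d[240:252:4,184:196:4]);
for n,p,z in [("pin",(188,246),.061),("stud",(229,239),.038),("tip",(220,107),.024),("rear",(150,113),.023),("rear",(216,113),.023),("bow",(97,268),.084)]: print(n,inch(pz("wrist",*p,z,s)))
E=ext("wrist",s)[1]; c=get_calibration("wrist")
for u,v in [(188,246),(189,250),(97,268),(96,262)]:
    z=d[v,u]; p=E@np.array([(u-c["cx"])/c["fx"]*z,-(v-c["cy"])/c["fy"]*z,-z,1]); print(u,v,inch(p[:3]))
```

```text
[[0.26053247 0.26035446 0.2620833 ]
 [0.         0.26093417 0.26213506]
 [0.26215202 0.26185364 0.2617593 ]]
pin [73.49  2.46 61.  ]
stud [76.64 23.48 38.  ]
tip [-10.46  21.29  24.  ]
rear [ -6.81 -25.82  23.  ]
rear [-6.67 18.06 23.  ]
bow [ 78.94 -44.88  84.  ]
188 246 [73.37  2.59 61.35]
189 250 [76.17  2.85 61.14]
97 268 [ 77.88 -43.36  86.52]
96 262 [ 74.02 -43.13  86.71]
```

Request:
servo_tool(rows=[[[0, -3.5, -25, 0, 0], [0, -4, -35, 0, 0], [0, 0, -25, 10, 0], [0, 0, 0, 30, 0], [0, 0, 0, 30, 0], [0, 0, 0, 20, 0], [0, 0, 0, 5, 0], [0, 0, 0, 0, 0], [0, 0, 0, 0, 0], [0, 0, 0, 0, 0]]])

```text
time: 12.97
position: [0.6112, -0.2051, 0.0715]
tool_rot: [0.002, 0.127, 0.992, -0.0]
force: [0.1, 0.2, 0.5]
grip_width: -0.0001
gripper_force: 0.0
```

Run:
```python
from h import *
s=read_state(); print(inch(s["position"]),s["force"])
```

```text
[77.2   3.23 71.5 ] [0.11598103 0.18449309 0.5426822 ]
```

Request:
servo_tool(rows=[[[0, 0, 0, 4, 0], [0, 0, 0, 4, 0], [0, 0, 0, 3, 0], [0, 0, 0, 3, 0], [0, 0, 0, 3, 0], [0, 0, 0, 0, 0]]])

```text
time: 13.47
position: [0.6105, -0.2042, 0.052]
tool_rot: [0.0, 0.126, 0.992, -0.0]
force: [1.7, -0.6, 1.5]
grip_width: -0.0001
gripper_force: 0.6
```

Request:
servo_tool(rows=[[[0, 0, 0, 3, 0], [0, 0, 0, 3, 0], [0, 0, 0, 2, 0], [0, 0, 0, 2, 0], [0, 0, 0, 1, 0], [0, 0, 0, 0, 0]]])

```text
time: 13.97
position: [0.6107, -0.2044, 0.0457]
tool_rot: [0.001, 0.127, 0.992, 0.001]
force: [-14.5, 6.8, 37.5]
grip_width: -0.0002
gripper_force: 19.0
```

Request:
servo_tool(rows=[[[0, 0, 0, -6, 0], [0, 0, 0, -14, 0], [0, 0, 0, -30, 0], [0, 0, 0, -15, 0], [0, 0, -25, 0, 0], [0, 0, -30, 0, 0], [0, 0, -21, 0, 0], [0, 0, 0, 0, 0], [0, 0, 0, 0, 0]]])

```text
time: 14.72
position: [0.5896, -0.2796, 0.1054]
tool_rot: [-0.001, 0.128, 0.992, -0.0]
force: [-0.1, 0.8, 0.8]
grip_width: -0.0002
gripper_force: 0.0
```

Run:
```python
from h import *; import pickle
s=read_state(); print(inch(s["position"]),s["force"])
im,d=snapshot("wrist"); pickle.dump((s,d),open("pics/w5.pkl","wb")); cv2.imwrite("pics/w5.png",im)
```

```text
[ 74.77 -74.31 105.43] [-0.07937875  0.79599745  0.79735491]
```

View pics/w5.png

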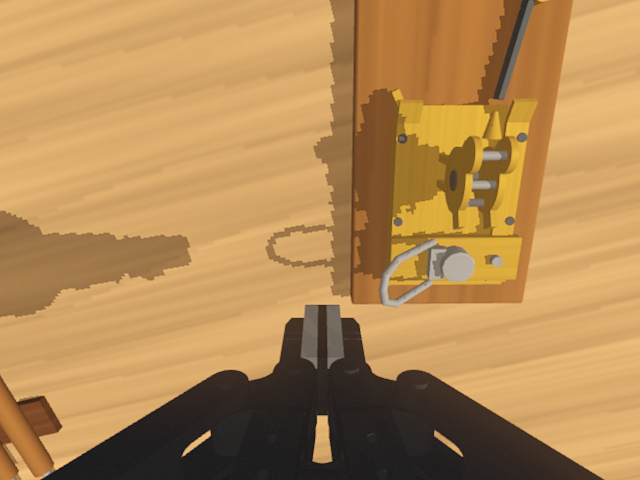

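The pin is down in its hole, and the bow still stands to -y. Now the swing.

Request:
servo_tool(rows=[[[0, -1.5, 0, 20, 0], [0, 0, 0, 18, 0], [0, 0, 0, 8, 0], [0, 0, 0, 0, 0], [0, 0, 8, 0, 0], [0, 0, 8, 0, 0], [0, 0, 8, 0, 0], [0, 0, 8, 0, 0], [0, 0, 8, 0, 0], [0, 0, 8, 0, 0], [0, 0, 8, 0, 0], [0, 0, 0, 0, 0]]])

```text
time: 15.77
position: [0.6076, -0.2204, 0.06]
tool_rot: [-0.0, 0.125, 0.992, 0.001]
force: [0.3, -0.1, -0.1]
grip_width: 0.0
gripper_force: 0.0
```

Request:
servo_tool(rows=[[[0, 0, 6, 0, 0], [0, 0, 6, 0, 0], [0, 0, 6, 0, 0], [0, 0, 6, 0, 0], [0, 0, 6, 0, 0], [0, 0, 6, 0, 0], [0, 0, 4, 0, 0], [0, 0, 0, 0, 0]]])

```text
time: 16.43
position: [0.6173, -0.1835, 0.0602]
tool_rot: [0.0, 0.126, 0.992, 0.0]
force: [0.4, 0.7, 0.2]
grip_width: -0.0001
gripper_force: 0.1
```

Run:
```python
from h import *; import pickle
s=read_state(); print(inch(s["position"]),s["force"])
im,d=snapshot("scene"); cv2.imwrite("pics/s6.png",cv2.resize(im[240:400,160:320],None,fx=3.5,fy=3.5,interpolation=cv2.INTER_CUBIC))
```

```text
[77.72 25.62 60.25] [0.39262844 0.68585505 0.22051493]
```

View pics/s6.png

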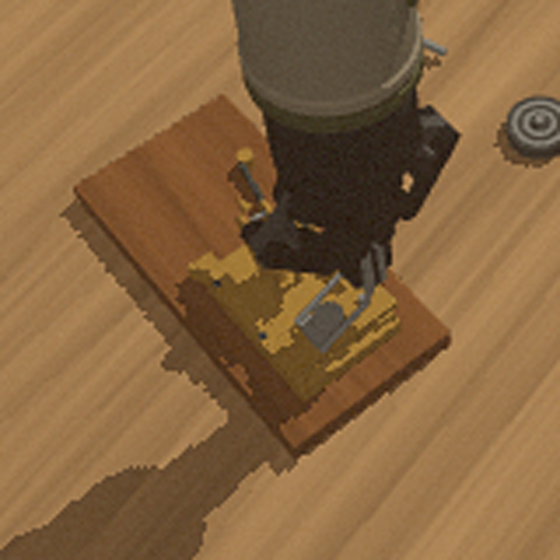

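The bow has swung over to +y. Next I rise, shift outward and press it flat.

Request:
servo_tool(rows=[[[0, 0, 0, -10, 0], [0, 0, 0, -10, 0], [0, 1, 7, 0, 0], [0, 0, 0, 0, 0], [0, 0, 0, 8, 0], [0, 0, 0, 8, 0], [0, 0, 0, 6, 0], [0, 0, 0, 5, 0], [0, 0, 0, 4, 0], [0, 0, 0, 3, 0], [0, 0, 0, 2, 0], [0, 0, 0, 0, 0]]])

```text
time: 17.48
position: [0.6173, -0.1783, 0.0437]
tool_rot: [-0.0, 0.127, 0.992, -0.0]
force: [-0.8, -0.0, -0.2]
grip_width: 0.0001
gripper_force: 0.0
```

Request:
servo_tool(rows=[[[0, 0, 0, 2, 0], [0, 0, 0, 1, 0], [0, 0, 0, 1, 0], [0, 0, 0, 0, 0]]])

```text
time: 17.82
position: [0.6176, -0.1782, 0.0403]
tool_rot: [0.0, 0.127, 0.992, -0.0]
force: [-0.0, 1.0, -0.6]
grip_width: -0.0
gripper_force: 0.0
```

Request:
servo_tool(rows=[[[0, 0, 0, 1, 0], [0, 0, 0, 1, 0], [0, 0, 0, 0, 0]]])

```text
time: 18.07
position: [0.6179, -0.1783, 0.0395]
tool_rot: [0.001, 0.127, 0.992, 0.0]
force: [-3.0, 1.3, 9.3]
grip_width: 0.0004
gripper_force: 4.3
```

Run:
```python
from h import *
s=read_state(); print(inch(s["position"]),s["force"])
```

```text
[77.   30.86 39.45] [-3.01420248  1.30379126  9.34000197]
```

Contact at z = 39.5 mm, about 9 N, matches the top of a flat-lying bow (40 mm). Retracting to look.

Request:
servo_tool(rows=[[[0, 0, 0, -5, 0], [0, 0, 0, -15, 0], [0, 0, 0, -30, 0], [0, 0, 0, -35, 0], [0, 0, 0, -35, 0], [0, 0, 30, 0, 0], [0, 0, 30, 0, 0], [0, 0, 0, 0, 0], [0, 0, 0, 0, 0], [0, 0, 0, 0, 0]]])

```text
time: 18.9
position: [0.6323, -0.1202, 0.1581]
tool_rot: [-0.0, 0.126, 0.992, -0.0]
force: [-0.0, -0.2, -0.1]
grip_width: -0.0002
gripper_force: 0.0
```

Run:
```python
from h import *
s=read_state(); print(inch(s["position"]),s["force"])
im,d=snapshot("wrist"); cv2.imwrite("pics/w7.png",cv2.resize(im[20:300,80:340],None,fx=2.1,fy=2.1,interpolation=cv2.INTER_CUBIC))
E,c=ext("wrist",s)[1],get_calibration("wrist")
v,u=np.mgrid[0:300,60:330]; z=d[v,u]; ok=z>0; P=np.stack([(u-c["cx"])/c["fx"]*z,-(v-c["cy"])/c["fy"]*z,-z,np.ones_like(z)],-1)[ok]@E.T
q=np.load("q.npy"); e=P[:,:2]*1e3-q[:2]; cc,n=np.cos(q[2]),np.sin(q[2]); X=cc*e[:,0]+n*e[:,1]; Y=-n*e[:,0]+cc*e[:,1]; Z=P[:,2]*1e3
for nm,m in {"pin":(abs(X-76.5)<5)&(abs(Y)<5),"bow end":(abs(X-76.5)<5)&(abs(Y-33)<2),"wires":(abs(abs(X-76.5)-12)<1.5)&(abs(Y-15)<5),"rawY":(abs(X-76.5)<20)&(Y<-20)&(Y>-34)}.items(): print(nm,m.sum(),np.percentile(Z[m],[50,90,100]))
```

```text
[ 76.56  90.71 158.12] [-0.00529275 -0.23469204 -0.11530211]
pin 223 [45.50001968 46.48984594 47.50140003]
bow end 127 [34.45374955 39.69464716 40.43439973]
wires 237 [38.34595415 39.77942032 40.98455355]
rawY 1091 [33.11985931 34.28444077 35.71189992]
```

View pics/w7.png

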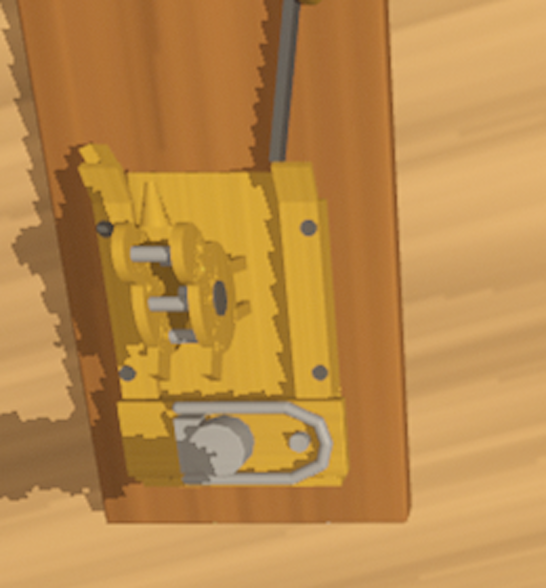

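The bow lies flat with the head (220,450) and stud (298,440) inside it. The pin top is at 46 mm, so it is fully down. The leaf is shut behind the plate, and the robot is clear.

```bash
python3 -c "
from rig import close_job; print(close_job())"
```

```text
the job is handed in; nothing more can be done
None
```

The job is done and handed in at about 19 s: the bird is fully home with the leaf shut behind it, the pin was then pushed fully down, and last the bow was laid flat on the bridge; the egg, springs and burnisher were not touched.

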